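Roll a shaft blank up into the V-block and against its stop

ROBOT

A 6-joint arm with a two-finger parallel gripper is mounted at the origin on a cart in front of the work surface, level with it; the furniture and walls round the work are solid. World frame = base frame: x ahead of the robot, y to its left, z up, the work surface at z = 0. Lengths are in m, angles in rad, forces in N, time in s.
With the tool pointing down it reaches from about 0.35 to 0.975 m from the base axis. Payload 4.9 kg.
Tool frame: the origin (TCP) lies midway between the tips of the shut fingers; the grasp point (between the pads) lies 19 mm behind it; z points along the fingers, y is the line along which they close (so a half turn about z gives the same grasp; the last joint's range is limited). The gripper opens to 85 mm and grips with 20 to 120 N. Pads are 22 mm wide; open, the fingers measure 114 mm over their backs; the gripper's body (76 mm by 85 mm) begins 54 mm behind the grasp point. The pads swing forward as they close: fully open they stand 13 mm farther back than shut.
Start: joints at [-1.269, 0.053, 1.613, -0, 1.476, -0.119], TCP at [0.255, -0.57, 0.231] pointing down, gripper open.
Joint ranges: [-3.01, 3.01], [-1.01, 2.22], [0.06, 2.58], [-1.02, 4.17], [0.09, 2.62], [-3.14, 3.14]. Speed limits (rad/s): [2.57, 2.57, 3.14, 3.14, 3.14, 3.14].

INTERFACE

Orientations are given as a unit quaternion [w, x, y, z].
In Python, from plant import state, grab_frame, job_done, cut_out, place_of gives the robot as it stands.
- The arm moves only by the tool jog_arm, never from a script. Its argument "motion" is text: rows parted by semicolons, each of 7 numbers parted by spaces: the opening in per cent of the stroke, from 0 (shut) to 100 (fully open), then the shift along the tool's x, y, z as a fraction of full scale, then the turn, a rotation vector about the tool's x, y, z as a fraction of full scale. A call has exactly 5 rows; each row is the pose to reach, as a shift and turn from the pose commanded when the call began, along the tool's axes at that moment; what a row does not reach only later rows make up. Full scale, the value 1, is 50 cm for a shift and 1.5 rad for a turn. A row lasts 1/8 s, in which the tool goes at most 62.5 mm and 10.7 degrees, less where a joint would pass 70% of its speed; a pose out of reach is approached as far as the arm can. A call with a number of a shift or a turn outside -1 to 1 is refused whole. A call with a gripper value outside its range is refused whole. The fingers move at their own pace and stop on an object; the grip force is fixed at half the most. Time passes only in rows, so rows that repeat a pose let the fingers close, or fill a call up. It gives the time, the measured TCP pose, the force, the opening and the grip force at its end, in the units of the state.
- state(): the state, without advancing time (a new reading comes with each control period).
- grab_frame(name): name is "side" or "top" or "wrist"; returns a dict with "color" (420x560x3 uint8, red, green, blue), "range_z" (420x560 float32, m along the optical axis (not along the pixel's ray), 0 where there is no reading), "intrinsics" (3x3 intrinsics, pixels), "world_from_camera" (4x4, takes a point from camera to world coordinates). Camera axes: x right, y up, looking along -z (the intrinsics and any distortion apply to the point x, -y, -z); pixel columns grow to the right and rows downward; lengths in m; the calibration is good to about 2 mm. A picture is of the moment at which its call begins.
- job_done(): hands the job in; it is judged then, once.
Trained networks look in the newest picture that a camera, given by its name, has taken for a name from the list of things; names that differ only in an ending like _2 or _b are one class to them, and where a whole thing is asked for, a point or a joint stands for the part that bears it (a point fixed in the world has none). Each returns a list of dicts, best first, with "p" (0 to 1); they miss things now and then, are a little off and sometimes report something else, mostly with a low value. They report only what shows in the picture. A call takes as long as a camera call.
- cut_out(camera, thing): "pixels" (420x560 bool, what is visible of it).
- place_of(camera, thing): "at" ([x, y, z] in m, in world coordinates, good to about 4 mm: a listed point, or the origin of a listed thing).
The state is a dict: "time": time; "joint_pos": joint angles; "joint_vel": joint speeds; "joint_efforts": joint torques, N m; "tool_pos": TCP position; "tool_rot": TCP orientation; "contact_force": force on the tool from outside, world axes, zero at the start; "ft_torque": the same for the moment, N m; "gripper_width": opening from 0.0 (shut) to 1.0 (fully open); "grasp_force": force on a finger pad.
Only numpy, scipy, OpenCV 4.12 (cv2) and the standard library are available. Lean on these libraries where they do the work, as an engineer would, in place of code of your own. Each camera call takes 0.05 s, during which the arm holds its last target. There are 200 camera calls.

TASK

With the fingers only, gently roll the bright aluminium shaft blank along the bench by its side, up the ramp of the blue V-block, and let it drop into the V groove still clear of the end stop. Then gently push it endways along the groove until its end rests against the steel stop plate, and leave it seated there. Never squeeze the blank or pick it up, and leave the other things on the bench where they are.

Things in the scene. Friction and masses are not known exactly. Their poses are not given: they have to be found in the camera images.
- shaft_blank: Bright solid aluminium round bar, 40 mm diameter, 130 mm long, about 0.4 kg, loose on the bench on the ramp side of the V-block. Origin at the middle of its axis (20 mm up on the bench, 30 mm up when seated); own x along the bar, y and z turn as it rolls. On the level it stops soon after a push; on the ramp it rolls back unless held. It rolls square to its own axis and is hard to turn on the bench; the V squares it up.
- v_block: Blue V-block, fixed, 200 mm long. Origin on the bench top below the bottom line of the V, mid-length; z up; x along the groove toward the stop plate; y across it, toward the ramp. V: bottom 2 mm above the bench, 45 degree flanks, up to the lip (y = 16 mm, 18 mm high) and to y = -35 mm, 37 mm high on the far side; block ends at y = -52 mm. The end at x = -100 mm is open.
- ramp_toe (a point): Middle of the ramp's lower edge, at V-block y = 140 mm, level with the bench. The ramp is 200 mm wide, as long as the block, and rises evenly to the lip. A bar pushed below its middle height rolls freely; fingers that bear on it above its middle can bind and wedge it against the ramp.
- lip (a point): Middle of the lip at the ramp's top, V-block y = 16 mm, 18 mm above the bench; beyond it the near flank falls into the V.
- stop_face (a point): Point on the inner face of the steel stop plate (12 mm thick, 80 mm wide, from y = -50 to 30 mm, 50 mm high) where the axis of a seated bar meets it: V-block x = 100 mm, y = 0, z = 30 mm. A bar seated against it has its middle at x = 35 mm.
- sanding_block: Brown sanding block, 110x68x42 mm, loose bystander at the right front; origin at the centre of its underside.
- multimeter: Red and black multimeter, 144x70x40 mm, loose bystander at the right; origin at the centre of its underside.
- c_clamp: Blue C-clamp, 151x140x22 mm, loose bystander lying at the left front; origin at the centre of its underside.
- torpedo_level: Blue spirit level, 230x27x40 mm, loose bystander behind the work; origin at the centre of its underside.
- tape_roll_1: Grey tape roll, 90 mm in diameter, 48 mm high, loose bystander at the left back; origin at the centre of its underside.

How it is judged:
On the way, in this order (a step that is already met when the one before it is completed fails the run):
1. the blank has turned over by at least a quarter turn on the level bench, lying on its side (angle between the z axis of shaft_blank and the z axis of v_block, either way round above 1.2 rad and y of shaft_blank in the frame of v_block above 0.13 m and height (world z) of shaft_blank below 0.027 m), for 0.05 s.
2. the blank lies seated in the V groove, its end still at least 5 mm short of the stop (y of shaft_blank in the frame of v_block between -0.005 and 0.005 m and z of shaft_blank in the frame of v_block between 0.025 and 0.035 m and angle between the x axis of shaft_blank and the x axis of v_block, either way round below 0.06 rad and x of shaft_blank in the frame of v_block between -0.07 and 0.03 m), for 0.2 s.
At the end, for the whole second after the job is handed in: The blank lies at rest, seated in the V groove (axis within 5 mm of the groove's middle across it, 25 to 35 mm above the bench, parallel to the groove within 0.06 rad), its end within 3 mm of the stop plate (y of shaft_blank in the frame of v_block between -0.005 and 0.005 m and z of shaft_blank in the frame of v_block between 0.025 and 0.035 m and angle between the x axis of shaft_blank and the x axis of v_block, either way round below 0.06 rad and x of shaft_blank in the frame of v_block between 0.032 and 0.0375 m and linear speed of shaft_blank below 0.01 m/s and angular speed of shaft_blank below 0.2 rad/s); the robot touches nothing.
It fails at once if the blank is lifted off the bench or ramp, or above the V-block (axis higher than 30 mm over the bench before the ramp, or 60 mm anywhere) (height (world z) of shaft_blank above 0.06 m or (height (world z) of shaft_blank above 0.03 m and (y of shaft_blank in the frame of v_block above 0.165 m or y of shaft_blank in the frame of v_block below -0.09 m or x of shaft_blank in the frame of v_block above 0.18 m or x of shaft_blank in the frame of v_block below -0.18 m))).
It fails at once if the blank is tipped up on end (axis more than 0.4 rad from level) (angle between shaft_blank's own x axis and vertical below 1.17 rad or angle between shaft_blank's own x axis and vertical above 1.97 rad).
It fails at once if the fingers press or grip the blank with more than 35 N (contact force between shaft_blank and the fingers above 35 N).
It fails at once if a bystander is moved more than 20 mm (distance of any of sanding_block, multimeter, c_clamp, torpedo_level, tape_roll_1 from where it was at the start of the episode above 0.02 m).
It also fails if it takes over 58 s, if anything falls off the work surface, if the arm or the gripper's body presses on something with over 40 N, if the wrist force passes 120 N, or if a joint passes its speed limit or range.

## Working session

There is one attempt and no reset: what is moved stays moved. The work goes in short steps, Python scripts to look and compute and a tool call to move; the robot and the scene stay as the last step left them, time stands still between calls to the robot, and variables do not carry over. Pictures are saved under pics/ and viewed, at most 10 in all, crops included, and the job is handed in when it is done.

Besides the shell and the picture viewer there is one more tool, called after ">>>" by a JSON object that holds its "api" and its "payload". jog_arm: Moves the arm, as the interface text tells. Shift numbers are shares of 50 cm and turn numbers shares of 1.5 rad, none past 1 either way. Its arguments: {"type":"object","properties":{"motion":{"type":"string"}},"required":["motion"]}

```bash
ls; mkdir -p pics
python3 - <<'E'
from plant import *
import cv2,numpy as np
s=state();print(s['time'],s['tool_pos'],s['tool_rot'])
for c in ['side','top']:
    f=grab_frame(c);cv2.imwrite(f'pics/{c}0.png',f['color'][:,:,::-1])
    for t in ['shaft_blank','v_block','ramp_toe','lip','stop_face','sanding_block','multimeter','c_clamp','torpedo_level','tape_roll_1']:
        r=place_of(c,t)
        print(c,t,[(round(q['p'],2),np.round(q['at'],3)) for q in r[:2]])
E
```

```text
pics
0.0 [ 0.25512984 -0.56987463  0.23004471] [-1.03264099e-03  9.77947326e-01  2.08849117e-01 -8.69552980e-05]
side shaft_blank [(0.64, array([0.546, 0.132, 0.02 ]))]
side v_block [(0.62, array([ 0.601, -0.139, -0.001]))]
side ramp_toe [(0.74, array([ 0.577, -0.   ,  0.002]))]
side lip [(0.77, array([ 0.599, -0.124,  0.014])), (0.58, array([ 0.697, -0.128,  0.024]))]
side stop_face [(0.83, array([ 0.696, -0.128,  0.025]))]
side sanding_block [(0.56, array([ 0.481, -0.378, -0.001]))]
side multimeter [(0.61, array([ 0.635, -0.406, -0.   ]))]
side c_clamp [(0.67, array([ 0.407,  0.358, -0.004]))]
side torpedo_level [(0.6, array([0.805, 0.034, 0.002]))]
side tape_roll_1 [(0.75, array([ 0.77 ,  0.268, -0.   ])), (0.45, array([ 0.578,  0.001, -0.002]))]
top shaft_blank [(0.95, array([0.551, 0.131, 0.02 ]))]
top v_block [(0.66, array([ 0.598, -0.134, -0.   ])), (0.45, array([ 0.592, -0.124,  0.019]))]
top ramp_toe [(0.78, array([ 0.578,  0.001, -0.   ]))]
top lip [(0.72, array([ 0.594, -0.121,  0.018]))]
top stop_face [(0.93, array([ 0.697, -0.128,  0.031]))]
top sanding_block [(0.65, array([ 0.478, -0.382, -0.002]))]
top multimeter [(0.7, array([ 0.634, -0.41 ,  0.   ]))]
top c_clamp []
top torpedo_level [(0.84, array([0.808, 0.038, 0.001]))]
top tape_roll_1 [(0.64, array([0.773, 0.266, 0.003]))]
```

```bash
cat > h.py <<'E'
from plant import *
import cv2,numpy as np
def cloud(c,f=None):
    f=f or grab_frame(c);z=f['range_z'];K=f['intrinsics'];T=f['world_from_camera']
    v,u=np.mgrid[:420,:560]
    P=np.stack([(u-K[0,2])/K[0,0]*z,-(v-K[1,2])/K[1,1]*z,-z],-1)
    return f,P@T[:3,:3].T+T[:3,3],z>0
def blank(c):
    f,P,ok=cloud(c)
    r=cut_out(c,'shaft_blank')
    if not r: return None
    m=r[0]['pixels']&ok; m=cv2.erode(m.astype(np.uint8),np.ones((3,3)))>0
    Q=P[m];Q=Q[Q[:,2]>np.percentile(Q[:,2],95)-.012]
    rect=cv2.minAreaRect((Q[:,:2]*1000).astype(np.float32))
    b=cv2.boxPoints(rect)/1000
    e=[b[1]-b[0],b[2]-b[1]];e=max(e,key=np.linalg.norm);e=e*np.sign(e[0])
    return r[0]['p'],b.mean(0),np.degrees(np.arctan2(e[1],e[0])),np.linalg.norm(e),np.percentile(Q[:,2],95)
E
python3 - <<'E'
from h import *
for c in ['top','side']:
    print(c,blank(c))
f,P,ok=cloud('top')
r=cut_out('top','v_block')[0]['pixels']&ok
Q=P[r];print(Q.min(0),Q.max(0))
# far top of block
T=Q[(Q[:,2]>.033)&(Q[:,2]<.041)];rect=cv2.minAreaRect((T[:,:2]*1000).astype(np.float32));print('far top',rect,cv2.boxPoints(rect))
V=P[ok];V=V[(V[:,2]>.046)&(V[:,2]<.055)&(abs(V[:,0]-.7)<.05)&(abs(V[:,1]+.13)<.08)]
print('stop',cv2.boxPoints(cv2.minAreaRect((V[:,:2]*1000).astype(np.float32))))
print(f['world_from_camera'][:3,3])
E
```

```text
top (0.85, array([0.5479936 , 0.12856215], dtype=float32), np.float32(10.161415), np.float32(0.12290567), np.float64(0.04344289152061595))
side (0.82, array([0.5436302 , 0.12809774], dtype=float32), np.float32(9.960031), np.float32(0.12776567), np.float64(0.044684679439854214))
[ 0.48360231 -0.20209273 -0.00650202] [0.71523032 0.00667399 0.05803348]
far top ((613.0235595703125, -176.81317138671875), (208.04638671875, 70.31285095214844), 21.78060531616211) [[ 503.3815  -182.76468]
 [ 529.4714  -248.05801]
 [ 722.66565 -170.86166]
 [ 696.57574 -105.56833]]
stop [[ 674.2575  -177.93524]
 [ 710.72394 -187.95294]
 [ 733.15314 -106.30603]
 [ 696.6867   -96.28833]]
[ 0.49264643 -0.04533531  1.43150567]
```

View pics/top0.png

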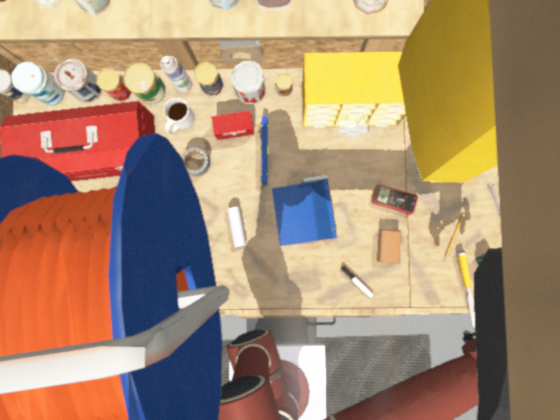

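View pics/side0.png

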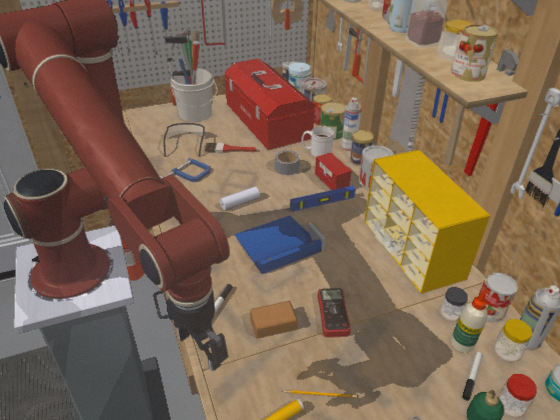

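The top picture shows the blank at (237,226), the V-block at (305,212) and its stop at (318,180). A spool hangs in the foreground at left. The side picture shows the same layout, with the blank at (240,198) and nothing else near the work. Next I'll refine the block yaw.

Run:
```python
from h import *
for c in ['top','side']:
    f,P,ok=cloud(c)
    m=cut_out(c,'v_block')[0]['pixels']&ok; m=cv2.erode(m.astype(np.uint8),np.ones((3,3)))>0
    Q=P[m]
    a=np.radians(8.6);ex=np.array([np.cos(a),np.sin(a)]);ey=np.array([-np.sin(a),np.cos(a)])
    L=(Q[:,:2]-[.599,-.137]);lx=L@ex;ly=L@ey
    s=(ly>.03)&(ly<.125)&(abs(lx)<.09);R=Q[s]
    co=np.linalg.lstsq(np.c_[R[:,:2],np.ones(len(R))],R[:,2],rcond=None)[0]
    print(c,'ramp grad',co,np.degrees(np.arctan2(-co[1],-co[0]))-90, np.hypot(*co[:2]))
    # edges: left/right (x ends) by ly bins
    for lo in np.arange(-.05,.14,.03):
        k=(ly>lo)&(ly<lo+.03)
        if k.sum()>20: print(round(lo+.015,3),np.round(np.percentile(lx[k],[1,99]),4),end=' ')
    print()
    for lo in np.arange(-.09,.1,.03):
        k=(lx>lo)&(lx<lo+.03)
        if k.sum()>20: print(round(lo+.015,3),np.round(np.percentile(ly[k],[1,99]),4),end=' ')
    print()
f=grab_frame('top');P=cloud('top',f)[1];print('spool',P[250,150],P[300,200],P[150,160])
```

```text
top ramp grad [ 0.02117285 -0.13956454 -0.01227183] 8.626365993703388 0.14116143594982133
-0.035 [-0.0937  0.1036] -0.005 [-0.0934  0.1048] 0.025 [-0.092   0.1005] 0.055 [-0.0912  0.0952] 0.085 [-0.0925  0.0929] 0.115 [-0.0915  0.0923] 
-0.075 [-0.0489  0.1288] -0.045 [-0.0478  0.1302] -0.015 [-0.0432  0.1295] 0.015 [-0.0464  0.1297] 0.045 [-0.0491  0.1293] 0.075 [-0.0484  0.1281] 0.105 [-0.0498  0.1204] 
side ramp grad [ 0.01896471 -0.13901967 -0.00850685] 7.7681939594087055 0.1403072671851898
-0.035 [-0.1037  0.1032] -0.005 [-0.1023  0.1059] 0.025 [-0.1004  0.1003] 0.055 [-0.1005  0.0931] 0.085 [-0.1002  0.0924] 0.115 [-0.0974  0.095 ] 0.145 [-0.0909  0.0948] 
-0.075 [-0.0525  0.1346] -0.045 [-0.0529  0.1324] -0.015 [-0.053   0.1303] 0.015 [-0.0547  0.1331] 0.045 [-0.0544  0.1323] 0.075 [-0.0555  0.1326] 0.105 [-0.0539  0.1274] 
spool [0.48936972 0.02658162 1.21346044] [ 0.46492056 -0.00162756  1.2233103 ] [0.55148186 0.03525326 1.17125512]
```

```bash
cat >> h.py <<'E'
from scipy.spatial.transform import Rotation as Ro
def pose(yaw,tilt):
    a,t=np.radians(yaw),np.radians(tilt)
    ex=np.array([np.cos(a),np.sin(a),0]);ey=np.array([-np.sin(a),np.cos(a),0]);up=np.array([0,0,1.])
    z=-up*np.cos(t)-ey*np.sin(t);x=ey*np.cos(t)-up*np.sin(t)
    return Ro.from_matrix(np.c_[x,np.cross(z,x),z])
def go(p,yaw,tilt,R=None):
    s=state();q=s['tool_rot'];C=Ro.from_quat([q[1],q[2],q[3],q[0]])
    d=C.inv().apply(np.array(p)-s['tool_pos'])/.5
    r=(C.inv()*(R or pose(yaw,tilt))).as_rotvec()/1.5
    print('t',round(s['time'],2),'pos',np.round(s['tool_pos'],4),'F',np.round(s['contact_force'],1),'shift',np.round(d,4),'turn',np.round(r,4))
E
python3 -c "
from h import *
go([.5366,.189,.12],10,25)"
```

```text
t 1.65 pos [ 0.2553 -0.5704  0.2313] F [-0.6 -0.6  0.5] shift [ 1.134  -1.1566  0.2226] turn [-0.1925 -0.2468 -0.8681]
```

>>> {"api": "jog_arm", "payload": {"motion": "50 0.08 -0.08 0 -0.02 -0.025 -0.1; 50 0.165 -0.17 0 -0.04 -0.05 -0.2; 50 0.25 -0.255 0 -0.06 -0.075 -0.3; 50 0.335 -0.34 0 -0.08 -0.1 -0.4; 50 0.42 -0.43 0 -0.1 -0.125 -0.5"}}

```text
time: 2.28
tool_pos: [0.3595, -0.2868, 0.2316]
tool_rot: [0.092, 0.826, 0.552, -0.074]
contact_force: [1.1, 0.2, 0.7]
gripper_width: 0.497
grasp_force: 0.0
```

```bash
python3 -c "
from h import *
go([.5366,.189,.12],10,25)"
```

```text
t 2.27 pos [ 0.3595 -0.2868  0.2316] F [1.1 0.2 0.7] shift [ 1.0385 -0.044  -0.0123] turn [-0.0786 -0.1235 -0.3675]
```

>>> {"api": "jog_arm", "payload": {"motion": "50 0.11 0 -0.02 -0.02 -0.03 -0.09; 50 0.22 -0.01 -0.02 -0.04 -0.06 -0.18; 50 0.33 -0.02 -0.02 -0.06 -0.09 -0.27; 50 0.44 -0.025 -0.02 -0.07 -0.11 -0.33; 50 0.55 -0.03 -0.02 -0.08 -0.125 -0.365"}}

```text
time: 2.9
tool_pos: [0.4515, -0.0319, 0.1791]
tool_rot: [0.167, 0.629, 0.746, -0.139]
contact_force: [1.2, -1.2, -0.2]
gripper_width: 0.5
grasp_force: 0.0
```

```bash
python3 -c "
from h import *
go([.5366,.189,.12],10,25)"
```

```text
t 2.9 pos [ 0.4515 -0.0319  0.1791] F [ 1.2 -1.2 -0.2] shift [ 0.4188  0.2422 -0.0647] turn [ 0.0011  0.0014 -0.0037]
```

>>> {"api": "jog_arm", "payload": {"motion": "50 0.09 0.05 -0.02 0 0 0; 50 0.18 0.1 -0.03 0 0 0; 50 0.27 0.15 -0.045 0 0 0; 50 0.36 0.2 -0.06 0 0 0; 50 0.419 0.242 -0.065 0 0 0"}}

```text
time: 3.52
tool_pos: [0.537, 0.1892, 0.1194]
tool_rot: [0.166, 0.63, 0.746, -0.139]
contact_force: [0.1, 0.4, 0.6]
gripper_width: 0.5
grasp_force: 0.0
```

Run:
```python
from h import *
go([.5366,.189,.004],10,25)
for c in ['side','top']:print(blank(c), [np.round(r['at'],4) for r in place_of(c,'shaft_blank')[:1]])
f=grab_frame('side');cv2.imwrite('pics/s1.png',f['color'][:,:,::-1])
```

```text
t 3.52 pos [0.537  0.1892 0.1194] F [0.1 0.4 0.6] shift [ 0.0974 -0.0013  0.2092] turn [-0.0002  0.0004 -0.0039]
(0.24, array([ 0.6109469 , -0.17507507], dtype=float32), np.float32(22.683146), np.float32(0.21847235), np.float64(0.05094044195461679)) [array([0.5478, 0.1323, 0.0194])]
(0.72, array([0.5471412 , 0.12886952], dtype=float32), np.float32(10.768714), np.float32(0.12159148), np.float64(0.04397699479930801)) [array([0.5489, 0.1308, 0.0163])]
```

View pics/s1.png

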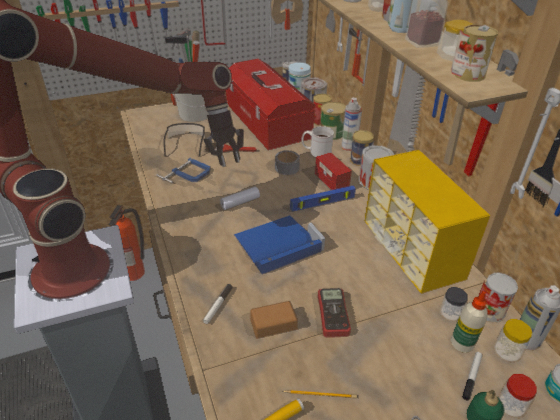

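The gripper at (225,145) stands behind the blank at (240,198), leaning back as planned. Next I lower it.

>>> {"api": "jog_arm", "payload": {"motion": "50 0.04 0 0.084 0 0 0; 50 0.065 0 0.14 0 0 0; 50 0.085 0 0.182 0 0 0; 50 0.095 0 0.204 0 0 0; 50 0.0974 -0.0013 0.208 0 0 0"}}

```text
time: 4.5
tool_pos: [0.5362, 0.1867, 0.005]
tool_rot: [0.166, 0.63, 0.745, -0.139]
contact_force: [0.6, -0.5, 0.9]
gripper_width: 0.499
grasp_force: 0.0
```

Run:
```python
from h import *
go([.5366,.189,.004],10,25)
go([.547-.1736*-.02,.130+.985*-.02,.004],10,25)
```

```text
t 4.5 pos [0.5362 0.1867 0.005 ] F [ 0.6 -0.5  0.9] shift [ 0.0047  0.0016 -0.0001] turn [-0.0009  0.0007 -0.0051]
t 4.5 pos [0.5362 0.1867 0.005 ] F [ 0.6 -0.5  0.9] shift [-0.1401  0.0028  0.0676] turn [-0.0009  0.0007 -0.0051]
```

>>> {"api": "jog_arm", "payload": {"motion": "50 -0.0145 0 0.0068 0 0 0; 50 -0.029 0 0.0135 0 0 0; 50 -0.0435 0 0.0203 0 0 0; 50 -0.058 0 0.027 0 0 0; 50 -0.0725 0 0.0338 0 0 0"}}

```text
time: 5.12
tool_pos: [0.543, 0.1469, 0.0053]
tool_rot: [0.166, 0.63, 0.745, -0.139]
contact_force: [-1.0, 0.9, 1.2]
gripper_width: 0.499
grasp_force: 0.2
```

>>> {"api": "jog_arm", "payload": {"motion": "50 -0.01 0 0.0047 0 0 0; 50 -0.02 0 0.0093 0 0 0; 50 -0.03 0 0.014 0 0 0; 50 -0.04 0 0.0186 0 0 0; 50 -0.05 0 0.0233 0 0 0"}}

```text
time: 5.75
tool_pos: [0.5475, 0.1201, 0.0052]
tool_rot: [0.166, 0.63, 0.745, -0.139]
contact_force: [0.2, 0.6, 0.8]
gripper_width: 0.5
grasp_force: 0.1
```

Run:
```python
from h import *
go([.5366,.189,.004],10,25)
for c in ['side','top']:print(blank(c), [np.round(r['at'],4) for r in place_of(c,'shaft_blank')[:1]])
```

```text
t 5.75 pos [0.5475 0.1201 0.0052] F [0.2 0.6 0.8] shift [ 0.1274  0.0016 -0.057 ] turn [-0.0006  0.0006 -0.0049]
(0.58, array([0.5506154 , 0.08910153], dtype=float32), np.float32(7.510615), np.float32(0.12807156), np.float64(0.04435539069998079)) [array([0.5538, 0.0955, 0.0178])]
(0.56, array([0.55556774, 0.0844923 ], dtype=float32), np.float32(10.184601), np.float32(0.12156889), np.float64(0.04303343626470468)) []
```

>>> {"api": "jog_arm", "payload": {"motion": "50 -0.0145 0 0.0068 0 0 0; 50 -0.0308 0 0.0144 0 0 0; 50 -0.047 0 0.022 0 0 0; 50 -0.0635 0 0.0296 0 0 0; 50 -0.08 0 0.0373 0 0 0"}}

```text
time: 6.68
tool_pos: [0.5549, 0.076, 0.0052]
tool_rot: [0.166, 0.63, 0.745, -0.139]
contact_force: [-1.1, 0.3, 0.4]
gripper_width: 0.5
grasp_force: 0.1
```

>>> {"api": "jog_arm", "payload": {"motion": "50 -0.0145 0 0.0068 0 0 0; 50 -0.029 0 0.0135 0 0 0; 50 -0.0435 0 0.0203 0 0 0; 50 -0.058 0 0.027 0 0 0; 50 -0.0725 0 0.0338 0 0 0"}}

```text
time: 7.3
tool_pos: [0.5615, 0.0369, 0.0052]
tool_rot: [0.166, 0.63, 0.745, -0.139]
contact_force: [-0.3, -0.4, -0.1]
gripper_width: 0.499
grasp_force: 0.1
```

```bash
cat >> h.py <<'E'
def loc(p,a=8.5,o=(.599,-.137)):
    a=np.radians(a);L=np.array(p[:2])-o
    return np.round([L[0]*np.cos(a)+L[1]*np.sin(a),-L[0]*np.sin(a)+L[1]*np.cos(a)],4)
def rep():
    s=state();print('tcp loc',loc(s['tool_pos']),s['tool_pos'][2])
    for c in ['side','top']:
        b=blank(c);r=place_of(c,'shaft_blank')[:1]
        if b:print(c,'blank',round(b[0],2),loc(b[1]),'yaw',b[2]-8.5,b[3],b[4])
        if r:print(c,'place',loc(r[0]['at']),r[0]['at'][2])
E
python3 - <<'E'
from h import *
go([.5366,.189,.004],8.5,25);rep()
f=grab_frame('side');cv2.imwrite('pics/s2.png',cv2.resize(f['color'][140:290,160:360,::-1],(800,600)))
E
```

```text
t 7.3 pos [0.5615 0.0369 0.0052] F [-0.3 -0.4 -0.1] shift [ 0.2803  0.0016 -0.1283] turn [0.0067 0.0006 0.0109]
tcp loc [-0.0114  0.1775] 0.005237309545931275
side place [-0.0084  0.1509] 0.021
top blank 0.76 [-0.0084  0.1408] yaw -0.844697 0.12102837 0.04325223493258017
top place [-0.0078  0.1425] 0.0198
```

View pics/s2.png

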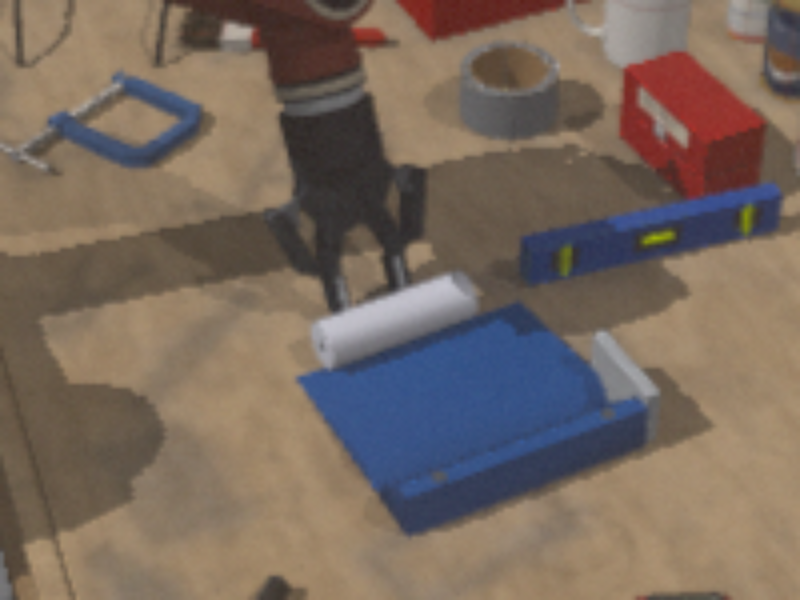

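>>> {"api": "jog_arm", "payload": {"motion": "50 -0.0165 0 0.0077 0 0 0; 50 -0.0345 0 0.016 0 0 0; 50 -0.05 0 0.0207 0 0 0; 50 -0.0655 0 0.0254 0 0 0; 50 -0.081 0 0.03 0 0 0"}}

```text
time: 8.28
tool_pos: [0.5687, -0.0056, 0.0089]
tool_rot: [0.166, 0.63, 0.745, -0.139]
contact_force: [-0.3, 2.1, 0.1]
gripper_width: 0.5
grasp_force: 1.0
```

>>> {"api": "jog_arm", "payload": {"motion": "50 -0.0155 0 0.0047 0 0 0; 50 -0.031 0 0.0093 0 0 0; 50 -0.0465 0 0.014 0 0 0; 50 -0.062 0 0.0186 0 0 0; 50 -0.0775 0 0.0233 0 0 0"}}

```text
time: 8.9
tool_pos: [0.5753, -0.045, 0.0147]
tool_rot: [0.166, 0.63, 0.745, -0.139]
contact_force: [-1.1, 2.1, -0.6]
gripper_width: 0.501
grasp_force: 1.0
```

Run:
```python
from h import *
go([.5366,.189,.004],8.5,25);rep()
```

```text
t 8.9 pos [ 0.5753 -0.045   0.0147] F [-1.1  2.1 -0.6] shift [ 0.4389  0.0017 -0.1815] turn [0.0067 0.0006 0.0109]
tcp loc [-0.0099  0.0945] 0.014701679524863863
side blank 0.65 [-0.0118  0.0612] yaw -0.6378951 0.1262194 0.0543735293704968
side place [-0.0106  0.07  ] 0.0291
top blank 0.58 [-0.0071  0.0654] yaw 0.7472296 0.12218533 0.054222903074124716
top place [-0.0035  0.0676] 0.0293
```

>>> {"api": "jog_arm", "payload": {"motion": "50 -0.0145 0 0.0043 0 0 0; 50 -0.029 0 0.0086 0 0 0; 50 -0.0435 0 0.013 0 0 0; 50 -0.058 0 0.0174 0 0 0; 50 -0.0715 0 0.0214 0 0 0"}}

```text
time: 9.82
tool_pos: [0.5815, -0.0815, 0.0202]
tool_rot: [0.166, 0.63, 0.745, -0.139]
contact_force: [-0.6, 3.0, 1.0]
gripper_width: 0.503
grasp_force: 1.0
```

>>> {"api": "jog_arm", "payload": {"motion": "50 -0.01 0 0.003 0 0 0; 50 -0.018 0 0.0053 0 0 0; 50 -0.025 0 0.0074 0 0 0; 50 -0.031 0 0.0092 0 0 0; 50 -0.036 0 0.0107 0 0 0"}}

```text
time: 10.45
tool_pos: [0.5844, -0.0997, 0.0229]
tool_rot: [0.166, 0.63, 0.745, -0.139]
contact_force: [-0.2, -0.0, 0.0]
gripper_width: 0.499
grasp_force: 0.0
```

Run:
```python
from h import *
go([.5366,.189,.004],8.5,25);rep()
f=grab_frame('side');cv2.imwrite('pics/s3.png',cv2.resize(f['color'][170:320,180:380,::-1],(800,600)))
```

```text
t 10.45 pos [ 0.5844 -0.0997  0.0229] F [-0.2 -0.   0. ] shift [ 0.5462  0.0018 -0.2139] turn [0.0066 0.001  0.011 ]
tcp loc [-0.0089  0.039 ] 0.022910708446796928
side blank 0.81 [-0.0115  0.0033] yaw 1.5820093 0.12573753 0.06096565986535594
side place [-0.0069  0.0111] 0.0357
top blank 0.8 [-0.0066 -0.0019] yaw -0.5831642 0.122268505 0.053492544148577216
top place [-0.0062 -0.0044] 0.0286
```

View pics/s3.png

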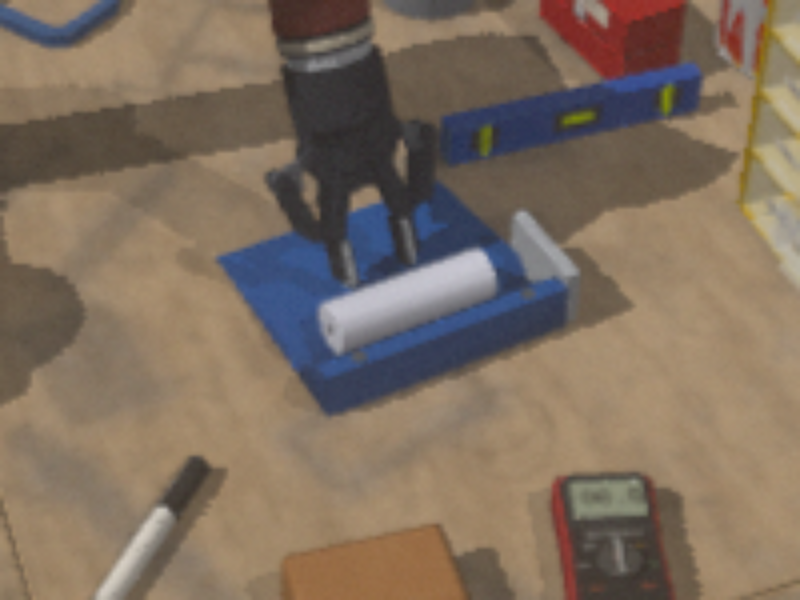

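The blank at crop (410,300) lies in the groove, well clear of the stop and of the fingers. I'll retreat upward, then come round to the open end.

>>> {"api": "jog_arm", "payload": {"motion": "50 0.01 0 -0.04 0 0 0; 50 0.01 0 -0.1 0 0 0; 30 0.01 0 -0.16 0 0 0; 0 0.01 0 -0.2 0 0 0; 0 0.01 0 -0.22 0 0 0"}}

```text
time: 11.42
tool_pos: [0.5763, -0.0481, 0.1223]
tool_rot: [0.167, 0.63, 0.745, -0.138]
contact_force: [-0.3, 0.2, -0.3]
gripper_width: 0.003
grasp_force: 0.0
```

Run:
```python
from h import *
go([.4704,-.1562,.12],8.5,0)
```

```text
t 11.43 pos [ 0.5763 -0.0481  0.1223] F [-0.3  0.2 -0.3] shift [-0.1594 -0.2451  0.0784] turn [0.0059 0.2917 0.0124]
```

>>> {"api": "jog_arm", "payload": {"motion": "0 -0.04 -0.061 0.019 0 0.075 0.004; 0 -0.08 -0.122 0.039 0 0.15 0.008; 0 -0.12 -0.184 0.059 0.004 0.22 0.012; 0 -0.1594 -0.2451 0.0784 0.0059 0.2917 0.0124; 0 -0.1594 -0.2451 0.0784 0.0059 0.2917 0.0124"}}

```text
time: 12.05
tool_pos: [0.4681, -0.1596, 0.118]
tool_rot: [-0.001, 0.655, 0.755, -0.001]
contact_force: [0.0, -0.1, 0.4]
gripper_width: 0.004
grasp_force: 0.0
```

Run:
```python
from h import *
go([.4704,-.1562,.028],8.5,0);rep()
f,P,ok=cloud('wrist')
cv2.imwrite('pics/w1.png',f['color'][:,:,::-1])
for t in ['stop_face','v_block','lip']:print(t,[(r['p'],loc(r['at']),r['at'][2]) for r in place_of('wrist',t)[:1]])
print(blank('wrist'))
```

```text
t 12.05 pos [ 0.4681 -0.1596  0.118 ] F [ 0.  -0.1  0.4] shift [0.0059 0.006  0.18  ] turn [-0.0022 -0.0005 -0.0047]
tcp loc [-0.1328 -0.003 ] 0.11799663134343795
side blank 0.58 [-0.0114 -0.007 ] yaw -0.1173172 0.13025154 0.053996403013423254
side place [-0.0088 -0.0021] 0.0287
top blank 0.56 [-0.0039 -0.0043] yaw -1.9646449 0.11791259 0.054100598905817955
top place [-0.0043 -0.0048] 0.0318
stop_face [(0.87, array([ 0.0963, -0.0034]), 0.0308)]
v_block [(0.93, array([ 0.0001, -0.0029]), 0.0041)]
lip [(0.57, array([-0.0013,  0.0164]), 0.016)]
(0.55, array([ 0.5906395 , -0.13712396], dtype=float32), np.float32(6.622871), np.float32(0.1294865), np.float64(0.050908725594986076))
```

View pics/w1.png

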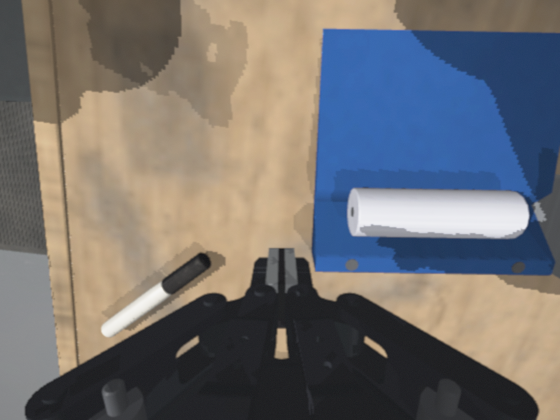

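The wrist picture shows the blank (345–530, 213) square in the groove, and the shut fingers at (282,255) off the open end. I'll lower them now.

>>> {"api": "jog_arm", "payload": {"motion": "0 0.004 0.004 0.06 0 0 -0.004; 0 0.004 0.004 0.12 0 0 -0.004; 0 0.004 0.004 0.16 0 0 -0.004; 0 0.004 0.004 0.18 0 0 -0.004; 0 0.004 0.004 0.18 0 0 -0.004"}}

```text
time: 13.28
tool_pos: [0.4709, -0.1544, 0.028]
tool_rot: [-0.001, 0.651, 0.759, -0.001]
contact_force: [-0.4, -0.0, 0.5]
gripper_width: -0.003
grasp_force: 0.0
```

Run:
```python
from h import *
a=np.radians(8.5)
for lx in (-.095,-.05):
    go([.599+lx*np.cos(a)+.002*np.sin(a),-.137+lx*np.sin(a)-.002*np.cos(a),.028],8.5,0)
```

```text
t 13.28 pos [ 0.4709 -0.1544  0.028 ] F [-0.4 -0.   0.5] shift [-0.0078  0.0685 -0.0003] turn [-0.0022 -0.0007  0.0035]
t 13.28 pos [ 0.4709 -0.1544  0.028 ] F [-0.4 -0.   0.5] shift [-0.0083  0.1585 -0.0006] turn [-0.0022 -0.0007  0.0035]
```

>>> {"api": "jog_arm", "payload": {"motion": "0 -0.004 0.015 0 0 0 0; 0 -0.008 0.03 0 0 0 0; 0 -0.008 0.044 0 0 0 0; 0 -0.008 0.057 0 0 0 0; 0 -0.008 0.068 0 0 0 0"}}

```text
time: 13.9
tool_pos: [0.5059, -0.1533, 0.0283]
tool_rot: [-0.001, 0.651, 0.759, -0.001]
contact_force: [-0.6, 0.5, -0.3]
gripper_width: -0.004
grasp_force: 0.0
```

>>> {"api": "jog_arm", "payload": {"motion": "0 0 0.008 0 0 0 0; 0 0 0.016 0 0 0 0; 0 0 0.024 0 0 0 0; 0 0 0.032 0 0 0 0; 0 0 0.04 0 0 0 0"}}

```text
time: 14.52
tool_pos: [0.5238, -0.1507, 0.0281]
tool_rot: [-0.002, 0.651, 0.759, -0.002]
contact_force: [-6.8, -1.5, 5.3]
gripper_width: 0.0
grasp_force: 3.5
```

Run:
```python
from h import *
go([.599,-.137,.028],8.5,0);rep()
f=grab_frame('wrist');cv2.imwrite('pics/w2.png',f['color'][:,:,::-1])
```

```text
t 14.53 pos [ 0.5238 -0.1507  0.0281] F [-6.8 -1.5  5.3] shift [ 0.004   0.1529 -0.0008] turn [-0.0044 -0.0003  0.0036]
tcp loc [-0.0764 -0.0024] 0.028123664053475293
side blank 0.78 [-0.0022 -0.0088] yaw 0.0130290985 0.12620693 0.0537350348870716
side place [ 0.0031 -0.0027] 0.0313
top blank 0.56 [ 0.0342 -0.0019] yaw 1.810153 0.058213644 0.05302062241113209
top place [ 0.005  -0.0041] 0.0305
```

View pics/w2.png

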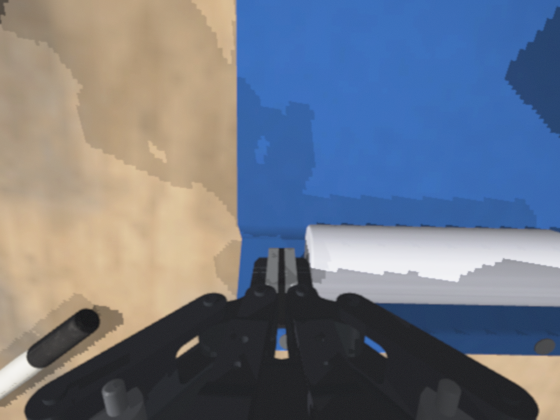

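The shut fingers (282,265) bear on the end of the blank (308,265) with about 7 N, and it slides. About 32 mm remains.

>>> {"api": "jog_arm", "payload": {"motion": "0 0 0.009 0 0 0 0; 0 0 0.018 0 0 0 0; 0 0 0.027 0 0 0 0; 0 0 0.036 0 0 0 0; 0 0 0.045 0 0 0 0"}}

```text
time: 15.5
tool_pos: [0.5466, -0.1473, 0.0281]
tool_rot: [-0.002, 0.651, 0.759, -0.002]
contact_force: [-6.0, -3.3, 4.2]
gripper_width: -0.003
grasp_force: 3.2
```

Run:
```python
from h import *
go([.599,-.137,.028],8.5,0);rep()
f,P,ok=cloud('side')
for t in ['shaft_blank']:
    Q=P[cut_out('side',t)[0]['pixels']&ok];l=np.array([loc(q) for q in Q]);print(np.percentile(l[:,0],[1,99]))
```

```text
t 15.5 pos [ 0.5466 -0.1473  0.0281] F [-6.  -3.3  4.2] shift [ 0.0044  0.1068 -0.0003] turn [-0.0032  0.0001  0.0035]
tcp loc [-0.0534 -0.0025] 0.028113678638648183
side blank 0.93 [ 0.0207 -0.0057] yaw 1.8784428 0.12507132 0.05369100849505459
side place [ 0.0239 -0.0016] 0.0277
top blank 0.73 [ 0.0606 -0.0031] yaw -3.6285233 0.051721845 0.05281916435945515
top place [ 0.0314 -0.0044] 0.0275
[-0.041281  0.087443]
```

>>> {"api": "jog_arm", "payload": {"motion": "0 0 0.002 0 0 0 0; 0 0 0.004 0 0 0 0; 0 0 0.006 0 0 0 0; 0 0 0.008 0 0 0 0; 0 0 0.01 0 0 0 0"}}

```text
time: 16.52
tool_pos: [0.5517, -0.1461, 0.0281]
tool_rot: [-0.002, 0.651, 0.759, -0.001]
contact_force: [-5.5, -2.0, 2.1]
gripper_width: 0.001
grasp_force: 2.8
```

>>> {"api": "jog_arm", "payload": {"motion": "0 0 0.001 0 0 0 0; 0 0 0.002 0 0 0 0; 0 0 0.003 0 0 0 0; 0 0 0.004 0 0 0 0; 0 0 0.004 0 0 0 0"}}

```text
time: 17.15
tool_pos: [0.5538, -0.1458, 0.0281]
tool_rot: [-0.001, 0.651, 0.759, -0.001]
contact_force: [-4.4, -2.2, 2.2]
gripper_width: -0.0
grasp_force: 2.6
```

>>> {"api": "jog_arm", "payload": {"motion": "0 0 0.001 0 0 0 0; 0 0 0.002 0 0 0 0; 0 0 0.003 0 0 0 0; 0 0 0.003 0 0 0 0; 0 0 0.003 0 0 0 0"}}

```text
time: 17.77
tool_pos: [0.5552, -0.1455, 0.0281]
tool_rot: [-0.002, 0.651, 0.759, -0.001]
contact_force: [-4.9, -3.0, 3.0]
gripper_width: 0.005
grasp_force: 2.6
```

>>> {"api": "jog_arm", "payload": {"motion": "0 0 0.001 0 0 0 0; 0 0 0.002 0 0 0 0; 0 0 0.002 0 0 0 0; 0 0 0.002 0 0 0 0; 0 0 0.002 0 0 0 0"}}

```text
time: 18.4
tool_pos: [0.5553, -0.1455, 0.0281]
tool_rot: [-0.002, 0.651, 0.759, -0.002]
contact_force: [-8.5, -2.7, 4.3]
gripper_width: 0.001
grasp_force: 4.5
```

Run:
```python
from h import *
go([.599,-.137,.028],8.5,0);rep()
f=grab_frame('side');cv2.imwrite('pics/s4.png',cv2.resize(f['color'][195:285,220:340,::-1],(800,600),interpolation=cv2.INTER_CUBIC))
```

```text
t 18.4 pos [ 0.5553 -0.1455  0.0281] F [-8.5 -2.7  4.3] shift [ 0.0034  0.0889 -0.0004] turn [-0.0041 -0.0007  0.0036]
tcp loc [-0.0445 -0.002 ] 0.02808086458439811
side blank 0.67 [ 0.0312 -0.0074] yaw -1.9874549 0.12377735 0.054209227757467615
side place [ 0.0325 -0.0034] 0.031
top blank 0.53 [ 0.0701 -0.0038] yaw -1.1678939 0.052032117 0.053929226968483734
top place [ 0.0379 -0.0055] 0.0282
```

View pics/s4.png

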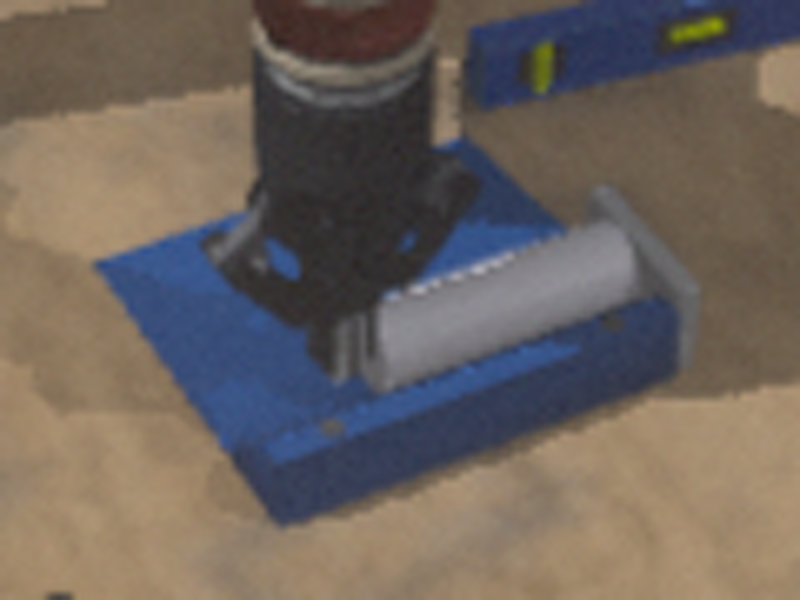

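The blank's far end (645,265) appears to meet the plate. The TCP moved 0.1 mm on a 1 mm command and the force rose. I'll confirm with one more small push, then back off.

>>> {"api": "jog_arm", "payload": {"motion": "0 0 0.001 0 0 0 0; 0 0 0.002 0 0 0 0; 0 0 0.002 0 0 0 0; 0 0 0.002 0 0 0 0; 0 0 0.002 0 0 0 0"}}

```text
time: 19.38
tool_pos: [0.5553, -0.1455, 0.0281]
tool_rot: [-0.003, 0.651, 0.759, -0.003]
contact_force: [-11.8, -3.9, 7.9]
gripper_width: 0.001
grasp_force: 6.5
```

>>> {"api": "jog_arm", "payload": {"motion": "0 0 -0.005 0 0 0 0; 0 0 -0.02 0 0 0 0; 0 0 -0.045 0 0 0 0; 0 0 -0.07 0 0 0 0; 0 0 -0.07 0 0 0 0"}}

```text
time: 20.0
tool_pos: [0.5221, -0.1505, 0.028]
tool_rot: [-0.001, 0.651, 0.759, -0.001]
contact_force: [-0.8, -0.0, 0.4]
gripper_width: -0.003
grasp_force: 0.0
```

>>> {"api": "jog_arm", "payload": {"motion": "0 0 0 -0.06 0 0 0; 0 0 0 -0.12 0 0 0; 0 0 -0.05 -0.2 0 0 0; 0 0 -0.1 -0.25 0 0 0; 0 0 -0.1 -0.25 0 0 0"}}

```text
time: 20.62
tool_pos: [0.475, -0.1591, 0.156]
tool_rot: [0.002, 0.651, 0.759, 0.0]
contact_force: [-0.5, 0.3, 1.0]
gripper_width: -0.004
grasp_force: 0.0
```

Run:
```python
from h import *
go([.599,-.137,.028],8.5,0);rep()
f=grab_frame('side');cv2.imwrite('pics/s5.png',cv2.resize(f['color'][195:285,220:340,::-1],(800,600),interpolation=cv2.INTER_CUBIC))
```

```text
t 20.62 pos [ 0.475  -0.1591  0.156 ] F [-0.5  0.3  1. ] shift [0.0068 0.2511 0.2567] turn [0.0019 0.0019 0.0027]
tcp loc [-0.1259 -0.0035] 0.15599250813703508
side blank 0.72 [ 0.03   -0.0062] yaw 0.27674484 0.12647507 0.05366626903934804
side place [ 0.0325 -0.0027] 0.0262
top blank 0.76 [ 0.0341 -0.0027] yaw 1.1426668 0.12323203 0.05337849523647786
top place [ 0.0366 -0.0027] 0.0308
```

View pics/s5.png

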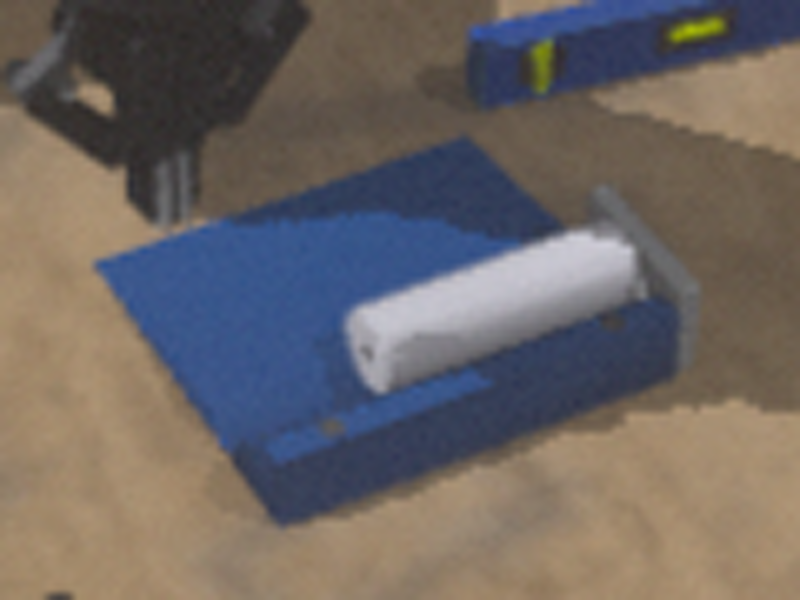

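The blank (495,310) lies in the groove with its far end at the plate (640,265), and the fingers are clear. I'll hand it in.

```bash
python3 -c "
from plant import *
print(job_done())"
```

```text
the job is handed in; nothing more can be done
None
```

The job is handed in (no verdict returned): the blank was rolled up the ramp into the V, pushed endways against the stop plate with about 15 N at most, and left seated there with the arm clear of everything.

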